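# Set the angle gauge on the roller pyramid and hold it on its mark

## Robot

A 6-joint arm with a two-finger parallel gripper is mounted at the origin on the work surface. World frame = base frame: x ahead of the robot, y to its left, z up, the work surface at z = 0. Lengths are in m, angles in rad, forces in N, time in s.
With the tool pointing down it reaches from about 0.3 to 0.775 m from the base axis. Payload 14.6 kg.
Tool frame: the origin (TCP) lies between the finger pads, 19 mm behind the fingertips; this is the grasp point; z points along the fingers, y is the line along which they close (so a half turn about z gives the same grasp; the last joint's range is limited). The gripper opens to 94 mm and grips with 3 to 60 N. Pads are 16 mm wide; open, the fingers measure 119 mm over their backs; the gripper's body (75 mm by 177 mm) begins 78 mm behind the grasp point.
Start: joints at [1.223, 0.3, 1.521, -0, 1.321, -0.067], TCP at [0.152, 0.528, 0.224] pointing down, gripper open.
Joint ranges: [-3.03, 3.03], [-0.79, 2.21], [0.23, 2.52], [-1.04, 4.18], [0, 3.07], [-2.55, 2.55]. Speed limits (rad/s): [2.22, 2.22, 2.57, 3.14, 3.14, 3.14].

## Interface

Orientations are given as [roll, pitch, yaw] about the fixed x, y, z axes, in that order (R = Rz(yaw) Ry(pitch) Rx(roll)).
In Python, from station import ctrl gives the robot as it stands. The module is installed in compiled form; this text tells all that it offers.
- The arm moves only by the shell command python3 -m jog 'ROWS' [OPENING] [FORCE]. ROWS is JSON, a list of rows, each a list of 6 numbers: the shift along the tool's x, y, z in cm, then the turn, a rotation vector about the tool's x, y, z in rad. In form: [[tx, ty, tz, ax, ay, az], ...]. A call has 1 to 8 rows; each row is the pose to reach, as a shift and turn from the pose commanded when the call began, along the tool's axes at that moment; what a row does not reach only later rows make up. A row lasts 1/10 s, in which the tool goes at most 50 mm and 8.59 degrees, less where a joint would pass 70% of its speed; a pose out of reach is approached as far as the arm can. A call with a gripper value outside its range is refused whole. OPENING is the opening in per cent of the stroke, from 0 (shut) to 100 (fully open), set as the call begins (- or left out, the last holds). The fingers move at their own pace and stop on an object; FORCE is the grip in N (left out, the last holds). Time passes only in rows, so rows that repeat a pose let the fingers close. It gives the time, the measured TCP pose, the force, the opening and the grip force at its end, in the units of the state.
- ctrl.get_obs(): the state, without advancing time (a new reading comes with each control period).
- ctrl.camera(name): name is "scene" or "top" or "wrist"; returns a dict with "img" (400x640x3 uint8, blue, green, red), "intrinsics" (3x3 intrinsics, pixels), "R" (3x3) and "t" (3): a world point X has camera coordinates R X + t. Camera axes: x right, y down, z forward; pixel columns grow to the right and rows downward; lengths in m; the calibration is good to about 2 mm. A picture is of the moment at which its call begins. There is no depth.
- ctrl.hand_in(): hands the job in; it is judged then, once.
The state is a dict: "time_s": time; "qpos": joint angles; "joint_vel": joint speeds; "tau": joint torques, N m; "ee_pos": TCP position; "eef_rot": TCP orientation; "force": force on the tool from outside, world axes, zero at the start; "moment": the same for the moment, N m; "grip_width": finger opening in m; "grip_force": force on a finger pad.
Only numpy, scipy, OpenCV 4.12 (cv2) and the standard library are available. Lean on these libraries where they do the work, as an engineer would, in place of code of your own. Each camera call takes 0.05 s, during which the arm holds its last target. There are 200 camera calls.

## Task

Lay the loose steel roller into the gap between the two rollers of the stand, lengthwise along them, and let go of it. Then pick up the angle gauge by its orange handle, set its notched foot over that top roller and rock it there until the swinging black pointer settles on the red mark, near its middle. Finish still holding the gauge in that position, with its notch resting fully on the roller, and leave the offcut, the screwdriver and the red bin where they are.

Things in the scene. Friction and masses are not known exactly. Their poses are not given: they have to be found in the camera images.
- stand: Roller stand fixed to the bench: aluminium base 100 (x) x 110 (y) x 20 mm, on it two fixed steel rollers, 36 mm diameter, 80 mm long, along the stand's x, axes at y = +-22 mm and 38 mm above the bench, between blue end plates (at x = +-42 to +-48 mm, top 46 mm above the bench). Origin: centre of its underside.
- saddle (a point): Point of the stand where the centre of the third roller lies when it is saddled in the gap: 66.5 mm above the bench over the stand's centre. Axes as the stand's. The fixed rollers' tops lie 10.5 mm below this point, so grip the loose roller high (TCP about 12 mm above its axis) to keep the 19 mm of fingertip clear of them.
- roller: The loose steel roller, orange end faces: 36 mm diameter, 80 mm long, about 0.25 kg. Origin at its centre, x along its axis (it may be turned about that axis at will). It starts lying in the yellow rest along the rest's x, its axis 34 mm above the bench.
- rest: Yellow plastic rest, fixed: plate 84 (x) x 50 (y) x 6 mm with two end supports 10 mm thick at x = +-35 mm that rise to 21 mm; between them 60 mm of the roller are free for the fingers. Origin: centre of its underside.
- gauge: Blue angle gauge, 0.35 kg, upright on the bench: foot 36 (x) x 68 (y) x 36 mm with a 90 degree V notch along x underneath (44 mm wide, 22 deep); above it a dial, 104 mm diameter, 12 thick, centre 86 mm up, white face to +x; on top an orange handle 26 x 26 mm, 138 to 188 mm up. Origin: centre of its underside; z up. Cannot stand alone on the roller; tilted there it clears the stand up to 0.45 rad.
- handle (a point): Centre of the part of the orange handle to be gripped, 166 mm above the gauge's origin. Axes as the gauge's.
- notch (a point): Where the axis of the top roller lies when the notch rests fully on it: 3.5 mm below the gauge's origin, on its centre line. Axes as the gauge's.
- pointer (a joint): Black pendulum pointer on the dial's face, free-swinging, hangs straight down in under 2 s. Value: its angle about the gauge's +x axis, 0 along the gauge's -z, so that turning the gauge by +a about its own x makes it read -a.
- mark (a joint): Red mark, 8 mm wide, set on the lower rim of the dial and stiff there. Value: its angle on the dial, same axis and zero as the pointer; between 0.17 and 0.42 rad, set anew each time. The pointer is on the mark when both values are equal.
- pointer_tip (a point): Tip region of the pointer, 42 mm from its pivot. The pivot lies at the dial's centre.
- mark_mid (a point): Middle of the red mark, 42 mm from the pivot; meets pointer_tip when the pointer is on the mark.
- offcut: Bystander: loose aluminium profile offcut, 30 x 120 (y) x 30 mm. Origin: centre of its underside.
- screwdriver: Bystander: loose screwdriver lying on the bench.
- screw_bin: Bystander: loose small red open bin, 90 x 110 x 50 mm. Origin: centre of its underside.
Mind the look-alikes: they are no part of the job. Leave any green look-alike of the roller alone.

How it is judged:
By the outcome, as a careful person would: the job done as asked, in the order asked, and still so for the second after the job is handed in, while the arm keeps its last pose, push and grip.
It also fails if it takes over 64 s, if anything falls off the work surface, if the arm or the gripper's body presses on something with over 40 N, if the wrist force passes 120 N, or if a joint passes its speed limit or range.

## Working session

There is one attempt and no reset: what is moved stays moved. The work goes in short steps, Python scripts to look and compute and a shell command to move; the robot and the scene stay as the last step left them, time stands still between calls to the robot, and variables do not carry over. Pictures are saved under pics/ and viewed, at most 10 in all, crops included, and the job is handed in when it is done.

```bash
mkdir -p pics; cat > h.py <<'E'
import numpy as np, cv2
from station import ctrl
from scipy.spatial.transform import Rotation as Ro
def ray(c,uv):
    K=np.array(c["intrinsics"]);R=np.array(c["R"]);t=np.array(c["t"])
    d=R.T@np.linalg.solve(K,[uv[0],uv[1],1.]);return -R.T@t,d/np.linalg.norm(d)
def plane(c,uv,z):
    o,d=ray(c,uv);return o+d*(z-o[2])/d[2]
def proj(c,X):
    p=np.array(c["intrinsics"])@(np.array(c["R"])@np.array(X)+np.array(c["t"]));return p[:2]/p[2]
def tri(cs,uvs):
    A=0;b=0
    for c,u in zip(cs,uvs):
        o,d=ray(c,u);P=np.eye(3)-np.outer(d,d);A=A+P;b=b+P@o
    return np.linalg.solve(A,b)
E
python3 - <<'E'
from h import *
o=ctrl.get_obs();print({k:np.round(v,3) for k,v in o.items()})
ims=[]
for n in("scene","top"):
    c=ctrl.camera(n);cv2.imwrite(f"pics/{n}0.png",c["img"]);np.save(f"{n}0.npy",c,allow_pickle=True)
    print(n,np.round(c["intrinsics"],1).tolist(),np.round(c["R"],3).tolist(),np.round(c["t"],3))
E
```

```text
{'time_s': np.float64(0.0), 'qpos': array([ 1.223,  0.3  ,  1.522, -0.   ,  1.321, -0.067]), 'joint_vel': array([-0.001,  0.002, -0.   , -0.001, -0.002, -0.002]), 'tau': array([ 0.0000e+00, -5.3180e+01, -3.5274e+01,  7.1000e-02,  2.4000e-02,
       -0.0000e+00]), 'ee_pos': array([0.152, 0.528, 0.224]), 'eef_rot': array([-3.14 , -0.   ,  2.861]), 'force': array([-0.795, -0.191,  0.29 ]), 'moment': array([-0.014,  0.003, -0.02 ]), 'grip_force': np.float64(0.0), 'grip_width': np.float64(0.094)}
scene [[393.1, 0.0, 316.5], [0.0, 393.1, 197.8], [0.0, 0.0, 1.0]] [[0.235, 0.972, -0.002], [0.692, -0.169, -0.702], [-0.682, 0.163, -0.713]] [-0.187 -0.334  1.368]
top [[375.3, 0.0, 317.1], [0.0, 375.3, 197.8], [0.0, 0.0, 1.0]] [[0.009, -1.0, -0.019], [-0.987, -0.006, -0.162], [0.161, 0.02, -0.987]] [0.038 0.602 0.955]
```

View pics/scene0.png

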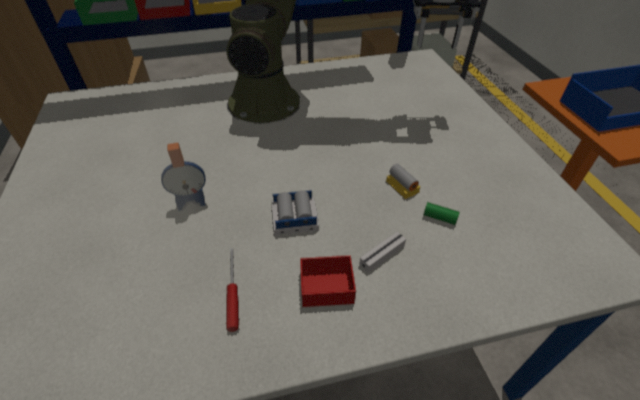

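View pics/top0.png

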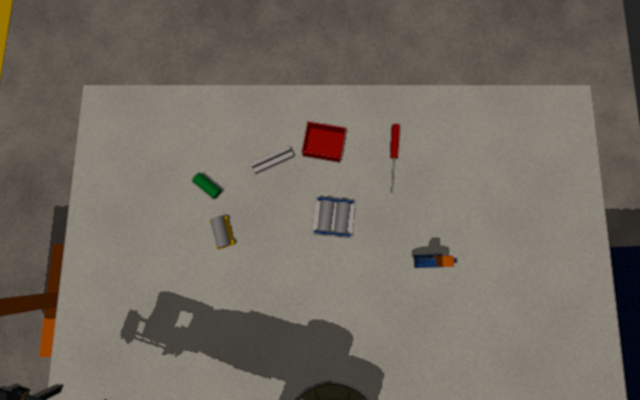

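The scene view shows the roller in its rest at (403,178), the stand at (295,210), the gauge at (185,180), and the green look-alike at (441,214). The top view shows the roller at (223,231), the stand at (334,216) and the gauge at (435,261). Next I'll measure with masks.

```bash
python3 - <<'E'
from h import *
def L(n): return np.load(n+"0.npy",allow_pickle=True).item()
S,T=L("scene"),L("top")
def blobs(c,lo,hi,box,smin=90,vmin=40,amin=6):
    h=cv2.cvtColor(c["img"],cv2.COLOR_BGR2HSV)
    m=cv2.inRange(h,(lo,smin,vmin),(hi,255,255));k=np.zeros_like(m);x0,y0,x1,y1=box;k[y0:y1,x0:x1]=m[y0:y1,x0:x1]
    n,l,s,ce=cv2.connectedComponentsWithStats(k)
    for i in range(1,n):
        if s[i,4]>=amin:
            print("  ",s[i],np.round(ce[i],1),cv2.minAreaRect(np.argwhere(l==i)[:,::-1].astype(np.float32)))
for nm,c,b in(("S yellow",S,(370,150,430,210)),("T yellow",T,(200,205,245,260))):
    print(nm);blobs(c,20,35,b)
    print(nm,"orange");blobs(c,3,17,b,70)
for nm,c,b in(("S stand blue",S,(260,180,330,245)),("T",T,(300,185,370,250)),("S gauge blue",S,(150,130,220,220)),("T",T,(400,230,470,290))):
    print(nm);blobs(c,100,125,b)
for nm,c,b in(("S gauge or",S,(150,130,220,220)),("T",T,(400,230,470,290))):
    print(nm);blobs(c,3,19,b)
def crop(c,x0,y0,w=64,h=48,f=6): return cv2.resize(c["img"][y0:y0+h,x0:x0+w],None,fx=f,fy=f,interpolation=cv2.INTER_CUBIC)
A=np.vstack([np.hstack([crop(S,152,140,64,72,4),crop(S,262,180,64,72,4),crop(S,372,150,64,72,4)]),np.hstack([crop(T,402,225,64,72,4),crop(T,302,180,64,72,4),crop(T,192,195,64,72,4)])])
cv2.imwrite("pics/c1.png",np.clip(A*1.3,0,255).astype(np.uint8))
E
```

```text
S yellow
   [386 175  34  24 300] [401.1 187.4] ((401.0826416015625, 187.826904296875), (34.62724685668945, 17.05313491821289), 20.323135375976562)
S yellow orange
   [408 181  11  10  59] [412.8 186. ] ((413.0000305175781, 185.99998474121094), (5.656853675842285, 11.31370735168457), 45.0)
T yellow
   [223 215  13  33 159] [228.7 231.3] ((229.0288543701172, 230.8656768798828), (31.982240676879883, 11.127155303955078), 88.09085083007812)
   [215 245   3   4   8] [216.  246.8] ((215.9000244140625, 246.80003356933594), (3.130495071411133, 1.7888542413711548), 63.43495178222656)
T yellow orange
   [218 245   9   3  10] [222.  246.3] ((222.1132049560547, 246.39620971679688), (1.0988844633102417, 8.241633415222168), 74.05460357666016)
S stand blue
   [308 191   3   6  12] [309.4 193.2] ((309.0, 193.5), (5.0, 2.0), 90.0)
   [291 193   4   6  14] [292.4 194.9] ((292.5, 195.5), (5.0, 3.0), 90.0)
   [274 195   3   6  16] [274.9 197.3] ((275.0, 197.5), (5.0, 2.0), 90.0)
   [276 217  40  11 199] [294.8 221.2] ((295.62298583984375, 221.64755249023438), (7.954473495483398, 39.310726165771484), 83.8844985961914)
   [313 221   3   3   6] [314.2 222.3] ((314.0, 222.0), (2.0, 2.0), 90.0)
T
   [318 198  35   5  73] [334.9 199.7] ((335.01220703125, 199.89024353027344), (34.2337760925293, 2.6503570079803467), 6.340191841125488)
   [315 231  35   5  75] [331.9 233.1] ((331.9781188964844, 233.20822143554688), (34.23192596435547, 2.303065299987793), 6.009005546569824)
S gauge blue
   [191 164  12   8  16] [196.3 166.6] ((196.91175842285156, 166.85293579101562), (13.03840446472168, 1.5339299440383911), 32.47119140625)
T
   [415 255  21  12 203] [424.8 261.4] ((425.0, 260.5), (11.0, 20.0), 90.0)
S gauge or
   [168 143  15  23 241] [175.3 153.9] ((175.04229736328125, 154.4884490966797), (23.943679809570312, 11.22634220123291), 74.74488067626953)
T
   [433 255  21  12 200] [444.8 260.3] ((443.0, 260.5), (11.0, 20.0), 90.0)
```

View pics/c1.png

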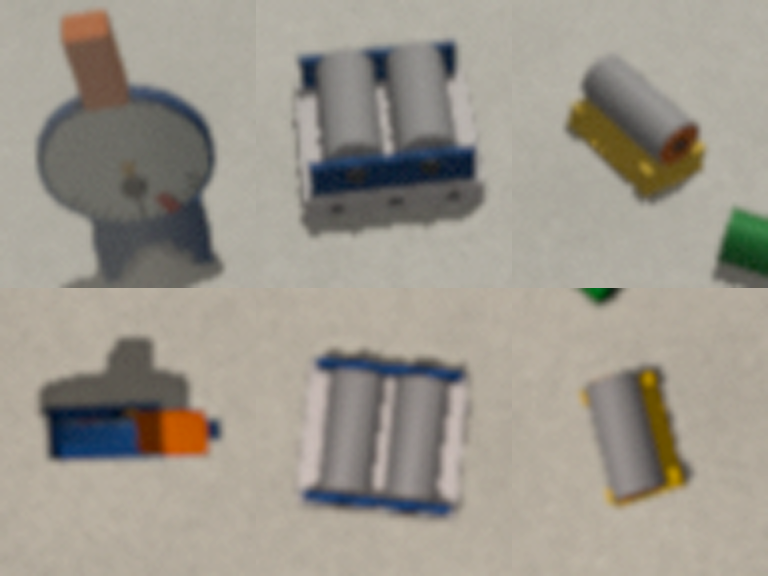

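The crops show the gauge dial facing the scene camera, with the red mark to the right of the pointer (+y side), so the mark value is positive. The stand's rollers run roughly along world x. Now rough poses.

```bash
python3 - <<'E'
from h import *
def L(n): return np.load(n+"0.npy",allow_pickle=True).item()
S,T=L("scene"),L("top")
for c in(S,T):print("cam",np.round(ray(c,(0,0))[0],3))
a=plane(T,(335,199.6),.046);b=plane(T,(331.9,232.9),.046);print("stand",a,b,(a+b)/2,np.linalg.norm(a-b),"yaw",np.arctan2(*(a-b)[1::-1]))
a=plane(S,(292.4,194.9),.046);b=plane(S,(295.5,218.3),.046);print("standS",a,b,(a+b)/2)
# roller end discs at z=.034
e=plane(S,(412.8,186),.034);print("roller near end S",e)
# roller top-view silhouette: gray in box, not yellow
# top view corners of crop (x/4+192, (y-288)/4+195)
t=lambda x,y:((x-512)/4+192,(y-288)/4+195)
p=plane(T,t(610,376),.052-.012);q=plane(T,t(637,497),.034);print("roller ends T",p,q,(p+q)/2,np.linalg.norm(p-q),np.arctan2(*(p-q)[1::-1]))
# yellow lugs in T (outer corners of end supports, top 21mm)
print("rest lugs",[plane(T,t(*u),.021) for u in((650,378),(675,477))])
# gauge: handle top centroid T (z=.188), S (top face)
s=(152+86/4,140+27/4)
h=plane(T,(402+186/4,225+(432-288)/4),.188);print("handle top T",h,"S",plane(S,s,.188), "tri",tri([S,T],[s,(448.5,261)]))
print("TCP dirs",Ro.from_euler('xyz',ctrl.get_obs()["eef_rot"]).as_matrix().round(3).tolist())
E
```

```text
cam [ 1.209 -0.098  0.74 ]
cam [0.439 0.022 1.04 ]
stand [ 0.5970884  -0.00576652  0.046     ] [0.50791717 0.00230236 0.046     ] [ 0.55250279 -0.00173208  0.046     ] 0.08953555568075353 yaw -0.0902417945611488
standS [0.5196431  0.00522161 0.046     ] [ 0.59797686 -0.0027269   0.046     ] [0.55880998 0.00124736 0.046     ]
roller near end S [0.54963403 0.31702771 0.034     ]
roller ends T [0.54866694 0.3129172  0.04      ] [0.46821371 0.29224872 0.034     ] [0.50844032 0.30258296 0.037     ] 0.08328209606634544 0.2514626137770952
rest lugs [array([0.54956113, 0.29079993, 0.021     ]), array([0.48225557, 0.27051361, 0.021     ])]
handle top T [ 0.43767754 -0.25443063  0.188     ] S [ 0.44561214 -0.24756905  0.188     ] tri [ 0.43779633 -0.2523162   0.1834849 ]
TCP dirs [[-0.961, 0.277, -0.0], [0.277, 0.961, -0.001], [0.0, -0.001, -1.0]]
```

```bash
cat >> h.py <<'E'
def row(p,yaw=None,rot=None):
    o=ctrl.get_obs();A=Ro.from_euler('xyz',o["eef_rot"])
    B=rot if rot is not None else Ro.from_euler('xyz',[np.pi,0,yaw])
    d=A.inv().apply(np.array(p)-o["ee_pos"])*100;r=(A.inv()*B).as_rotvec()
    print("t",round(float(o["time_s"]),2),"at",np.round(o["ee_pos"],4),"row",np.round(d,2).tolist(),np.round(r,3).tolist(),"n",np.linalg.norm(d)/5,np.linalg.norm(r)/.15)
E
python3 -m jog '[[-40.5,-11.7,1.5,0,0,-0.55],[-40.5,-11.7,1.5,0,0,-0.55],[-40.5,-11.7,1.5,0,0,-0.55],[-40.5,-11.7,1.5,0,0,-0.55],[-40.5,-11.7,1.5,0,0,-0.55],[-40.5,-11.7,1.5,0,0,-0.55],[-40.5,-11.7,1.5,0,0,-0.55],[-40.5,-11.7,1.5,0,0,-0.55]]'
python3 -c "
from h import *
row([.509,.303,.2],3.41)"
```

```text
time_s: 0.9
ee_pos: [0.4773, 0.3234, 0.2104]
eef_rot: [-3.142, -0.0, -2.872]
force: [0.2, 1.2, 0.7]
grip_width: 0.0941
grip_force: 0.0
t 0.9 at [0.4773 0.3234 0.2104] row [-2.52, -2.81, 1.04] [-0.0, -0.0, 0.001] n 0.7825489847087317 0.005928654668183913
```

```bash
python3 -m jog '[[-2.5,-2.8,1.0,0,0,0],[-2.5,-2.8,1.0,0,0,0],[-2.5,-2.8,1.0,0,0,0]]'
python3 - <<'E'
from h import *
c=ctrl.camera("wrist");np.save("w0.npy",c,allow_pickle=True);cv2.imwrite("pics/w0.png",c["img"])
print(ctrl.get_obs()["eef_rot"],ray(c,(320,200)),[proj(c,x).round(1).tolist() for x in([.509,.303,.034],[.5485,.3135,.034],[.47,.2925,.034])])
h=cv2.cvtColor(c["img"],cv2.COLOR_BGR2HSV)
for nm,lo,hi in(("yellow",20,35),("orange",3,17)):
    m=cv2.inRange(h,(lo,90,40),(hi,255,255));n,l,s,ce=cv2.connectedComponentsWithStats(m)
    for i in range(1,n):
        if s[i,4]>20: print(nm,s[i],ce[i].round(1))
E
```

```text
time_s: 1.2
ee_pos: [0.5074, 0.3041, 0.1999]
eef_rot: [-3.141, -0.001, -2.874]
force: [-0.5, -0.7, -0.4]
grip_width: 0.0937
grip_force: 0.0
[ 3.14152435e+00 -6.52251406e-04 -2.87246515e+00] (array([0.4360961 , 0.28516869, 0.3613979 ]), array([ 0.2465067 ,  0.06298786, -0.96709202])) [[319.5, 191.2], [319.3, 222.9], [319.6, 157.8]]
yellow [299 156  43  67 676] [321.4 185.7]
yellow [611 231  29  56 718] [627.9 263.1]
yellow [140 323   6  11  24] [142.6 328.2]
yellow [492 331   9   8  28] [496.2 334.9]
orange [305 158  29   4  79] [319.2 159.4]
```

View pics/w0.png

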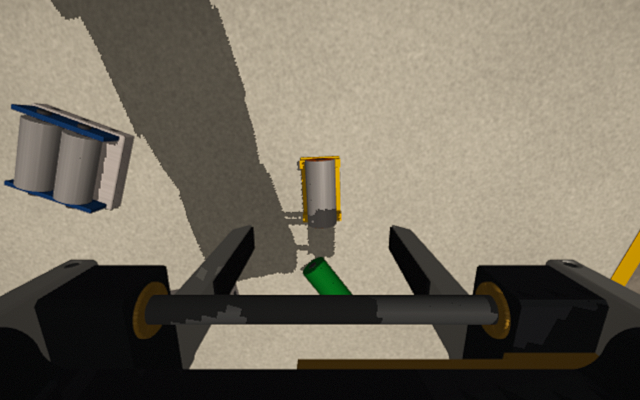

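The wrist view shows the roller at (321,191), aligned with the image column, with the near end at row 158 and the far end at about row 225. The stand is at (70,160). I'll refine both from this view.

```bash
python3 - <<'E'
from h import *
c=np.load("w0.npy",allow_pickle=True).item()
ax=np.array([np.cos(.27),np.sin(.27)]);pe=np.array([-ax[1],ax[0]])
def s(u,z,n):
    p=plane(c,u,z);d=p[:2]-[.509,.303];print(n,p.round(4),"along",(d@ax*1000).round(1),"across",(d@pe*1000).round(1))
s((320,156),0,"near plate bottom (-42)");s((320,222.5),.021,"far support (+40)?");s((320,222.5),.006,"far plate(+42)")
s((319.2,160),.034,"near disc");s((321.3,226),.040,"far disc top")
h=cv2.cvtColor(c["img"],cv2.COLOR_BGR2HSV)
for r in(165,175,185,195,205,215):
    g=h[r,296:346]; ii=np.where(g[:,1]>110)[0]+296;print(r,ii.min(),ii.max(),"gray run",[int(x) for x in np.where((g[:,1]<60))[0]+296 if 302<x<340][:1],[int(x) for x in np.where((g[:,1]<60))[0]+296 if 302<x<340][-1:])
# stand blue plates
m=cv2.inRange(h,(100,90,30),(125,255,255));m[:, 150:]=0;n,l,st,ce=cv2.connectedComponentsWithStats(m)
for i in range(1,n):
    if st[i,4]>30:print(st[i],ce[i].round(1),cv2.minAreaRect(np.argwhere(l==i)[:,::-1].astype(np.float32)))
m=m[80:230,:160];cv2.imwrite("pics/w0c.png",cv2.resize(c["img"][85:225,0:150],None,fx=5,fy=4,interpolation=cv2.INTER_CUBIC))
E
```

```text
near plate bottom (-42) [0.4711 0.2931 0.    ] along -39.1 across 0.6
far support (+40)? [0.5521 0.3153 0.021 ] along 44.9 across 0.4
far plate(+42) [0.5573 0.3167 0.006 ] along 50.2 across 0.3
near disc [0.4726 0.2927 0.034 ] along -37.8 across -0.2
far disc top [0.5496 0.3164 0.04  ] along 42.8 across 2.1
165 299 340 gray run [305] [333]
175 301 339 gray run [306] [334]
185 302 339 gray run [307] [334]
195 303 340 gray run [307] [334]
205 303 340 gray run [308] [334]
215 303 341 gray run [308] [335]
[ 11 104 108  38 914] [ 65.2 123.2] ((64.14962768554688, 122.46348571777344), (111.83541107177734, 10.508598327636719), 19.98310661315918)
[  5 180  17  10  53] [ 10.5 183.8] ((13.437956809997559, 183.79559326171875), (17.770639419555664, 6.151374816894531), 19.98310661315918)
[ 23 190  35  12 137] [ 42.9 194.1] ((41.09760284423828, 191.73678588867188), (35.71999740600586, 9.4399995803833), 16.26020622253418)
[ 65 200  41  13 239] [ 88.6 206.1] ((85.4188003540039, 206.8268585205078), (11.577343940734863, 39.568138122558594), 81.57302856445312)
```

View pics/w0c.png

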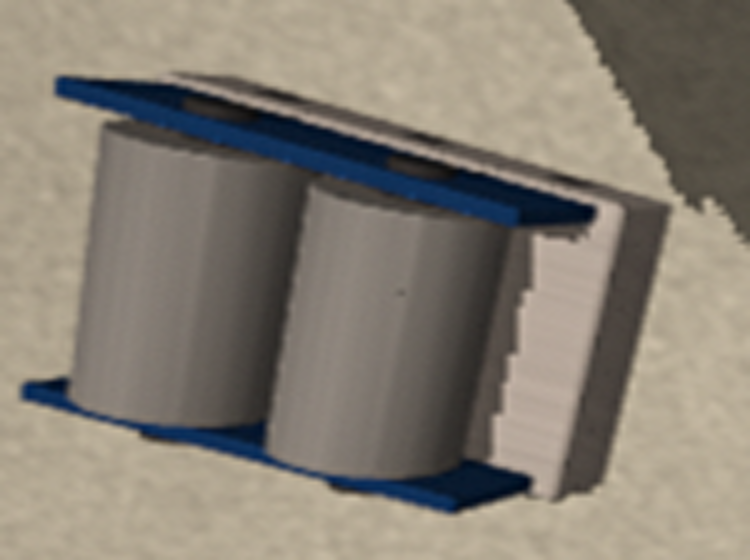

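```bash
python3 -c "
from h import *
row([.511,.3045,.046],np.pi+.295)"
```

```text
t 1.25 at [0.5069 0.3048 0.2005] row [-0.39, -0.14, 15.45] [0.0, -0.001, -0.026] n 3.090386306614328 0.17253888859879923
```

```bash
python3 -m jog '[[-0.4,-0.1,4,0,0,-0.025],[-0.4,-0.1,8,0,0,-0.025],[-0.4,-0.1,12,0,0,-0.025],[-0.4,-0.1,15.4,0,0,-0.025],[-0.4,-0.1,15.4,0,0,-0.025]]' 75 && python3 -m jog '[[0,0,0,0,0,0],[0,0,0,0,0,0],[0,0,0,0,0,0],[0,0,0,0,0,0],[0,0,0,0,0,0],[0,0,0,0,0,0],[0,0,0,0,0,0]]' 20 25
```

```text
time_s: 1.75
ee_pos: [0.5086, 0.3046, 0.043]
eef_rot: [-3.14, -0.007, -2.846]
force: [-0.4, -0.5, 0.0]
grip_width: 0.0705
grip_force: 0.0
time_s: 2.45
ee_pos: [0.5118, 0.3048, 0.0475]
eef_rot: [3.141, 0.001, -2.847]
force: [-1.2, -0.8, 6.3]
grip_width: 0.0355
grip_force: 25.0
```

```bash
python3 -m jog '[[0,0,-3,0,0,0],[0,0,-7,0,0,0],[0,0,-11,0,0,0],[0,0,-15,0,0,0],[0,0,-15,0,0,0]]'
python3 -c "
from h import *
row([.53,.10,.2],np.pi-.09)"
```

```text
time_s: 2.95
ee_pos: [0.513, 0.3054, 0.2022]
eef_rot: [3.14, 0.008, -2.847]
force: [0.5, -0.2, -3.1]
grip_width: 0.0351
grip_force: 25.0
t 2.95 at [0.513  0.3054 0.2022] row [4.33, -20.15, 0.15] [0.003, 0.008, 0.384] n 4.122008400612506 2.561708901513102
```

```bash
python3 -m jog '[[1,-4.5,0,0,0,0.1],[2,-9,0,0,0,0.2],[3,-13.5,0,0,0,0.3],[4.3,-18,0,0,0,0.385],[4.3,-20.2,0,0,0,0.385],[4.3,-20.2,0,0,0,0.385],[4.3,-20.2,0,0,0,0.385]]'
python3 - <<'E'
from h import *
c=ctrl.camera("wrist");np.save("w1.npy",c,allow_pickle=True)
row([.5525,-.0017,.2],np.pi-.09)
print(proj(c,[.5525,-.0017,.046]))
cv2.imwrite("pics/w1.png",c["img"])
E
```

```text
time_s: 3.65
ee_pos: [0.5286, 0.0987, 0.1956]
eef_rot: [-3.141, -0.002, 3.05]
force: [-1.2, -0.5, -2.9]
grip_width: 0.0349
grip_force: 25.0
t 3.7 at [0.5286 0.0993 0.1958] row [-3.3, -9.84, -0.42] [-0.0, -0.001, -0.001] n 2.0778091603467157 0.010002833070423843
[238.44528813 220.43218322]
```

View pics/w1.png

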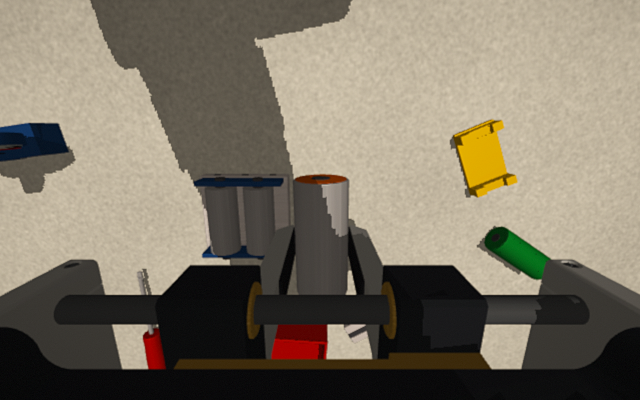

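The held roller (near disc at (321,179)) lies along the tool. The stand plates at rows ~182 and ~252 appear horizontal, so yaw −0.09 is right. Now the precise edges.

```bash
python3 - <<'E'
from h import *
c=np.load("w1.npy",allow_pickle=True).item()
h=cv2.cvtColor(c["img"],cv2.COLOR_BGR2HSV)
m=cv2.inRange(h,(100,120,15),(125,255,255));m[:,:185]=0;m[:,292:]=0;m[:165]=0;m[270:]=0
for r in range(172,265):
    i=np.where(m[r])[0]
    if len(i)>3:print(r,i.min(),i.max(),len(i),end=" | ")
print()
for col in(205,235,243,272,278):print(col,[(r,*h[r,col].tolist()) for r in range(174,192)][::2])
yaw=-.09;ax=np.array([np.cos(yaw),np.sin(yaw)]);pe=np.array([-ax[1],ax[0]])
def s(u,z,n):
    p=plane(c,u,z);d=p[:2]-[.5525,-.0017];print(n,p.round(4),"along",(d@ax*1000).round(1),"across",(d@pe*1000).round(1))
for P in([-48,0,46],[-42,0,46],[42,0,46],[48,0,46],[-48,50,46],[-48,-50,46],[-48,0,20]):
    print(P,proj(c,np.r_[np.array([.5525,-.0017])+(ax*P[0]+pe*P[1])/1000,P[2]/1000]).round(1))
# rollers: bright/dark profile at mid row
print("row225",h[225,195:292,2].tolist())
# held roller disc
o=ctrl.get_obs();d=plane(c,(321,179),o["ee_pos"][2]-.012);T=Ro.from_euler('xyz',o["eef_rot"]);print("disc in tool mm",T.inv().apply(d-o["ee_pos"])*1000)
print("row222 held",h[240,288:356,1].tolist())
E
```

```text
178 203 228 14 | 179 201 282 62 | 180 198 282 65 | 181 196 282 85 | 182 194 281 88 | 183 194 281 88 | 184 195 280 86 | 185 196 279 84 | 186 216 262 19 | 246 242 245 4 | 247 209 245 5 | 248 208 245 7 | 249 207 245 8 | 250 206 245 10 | 251 205 246 13 | 252 204 246 16 | 253 203 247 22 | 254 203 248 26 | 255 203 251 38 | 256 203 263 61 | 257 223 262 17 | 
205 [(174, 14, 43, 78), (176, 13, 45, 91), (178, 108, 163, 39), (180, 106, 204, 35), (182, 107, 206, 47), (184, 107, 202, 48), (186, 115, 26, 58), (188, 13, 36, 64), (190, 15, 32, 64)]
235 [(174, 15, 40, 76), (176, 14, 42, 90), (178, 107, 105, 46), (180, 106, 214, 37), (182, 106, 206, 47), (184, 109, 197, 48), (186, 114, 76, 47), (188, 11, 36, 56), (190, 11, 37, 55)]
243 [(174, 15, 33, 47), (176, 14, 42, 91), (178, 108, 102, 45), (180, 107, 214, 37), (182, 107, 202, 48), (184, 107, 206, 47), (186, 113, 58, 53), (188, 13, 38, 60), (190, 15, 31, 65)]
272 [(174, 13, 36, 49), (176, 13, 45, 91), (178, 108, 116, 44), (180, 107, 201, 38), (182, 106, 201, 47), (184, 106, 206, 47), (186, 111, 74, 48), (188, 15, 34, 60), (190, 10, 28, 55)]
278 [(
[... 431 characters left out ...]
 203, 190, 131, 65, 67, 70, 69, 70, 69, 72, 72, 71, 75, 73, 74, 74, 72, 71, 70, 69, 68, 68, 67, 69, 69, 64, 64, 65, 63, 61, 58, 55, 52, 72, 98, 97, 96, 97, 92, 75, 66, 70, 71, 72, 71, 70, 71, 73, 72, 72, 75, 74, 72, 74, 73, 71, 70, 71, 68, 69, 68, 69, 65, 64, 65, 64, 59, 56, 64, 89, 100, 98, 97, 99, 98, 99, 101, 100, 101, 101, 100, 95, 84, 70, 71, 76]
disc in tool mm [4.21493762e+01 1.30291403e-02 1.20589830e+01]
row222 held [38, 27, 29, 64, 73, 36, 28, 30, 32, 27, 27, 36, 34, 30, 29, 26, 30, 32, 29, 33, 36, 26, 26, 29, 29, 32, 29, 28, 31, 35, 32, 28, 28, 28, 31, 34, 34, 31, 34, 31, 34, 29, 31, 32, 33, 36, 34, 33, 33, 30, 34, 36, 30, 27, 32, 31, 32, 32, 33, 29, 31, 0, 32, 36, 43, 28, 34, 34]
```

```bash
python3 - <<'E'
from h import *
c=np.load("w1.npy",allow_pickle=True).item()
cv2.imwrite("pics/w1c.png",cv2.resize(np.clip(c["img"][165:270,190:360]*1.6,0,255).astype(np.uint8),None,fx=4.5,fy=5,interpolation=cv2.INTER_NEAREST))
E
```

```text
(no output)
```

View pics/w1c.png

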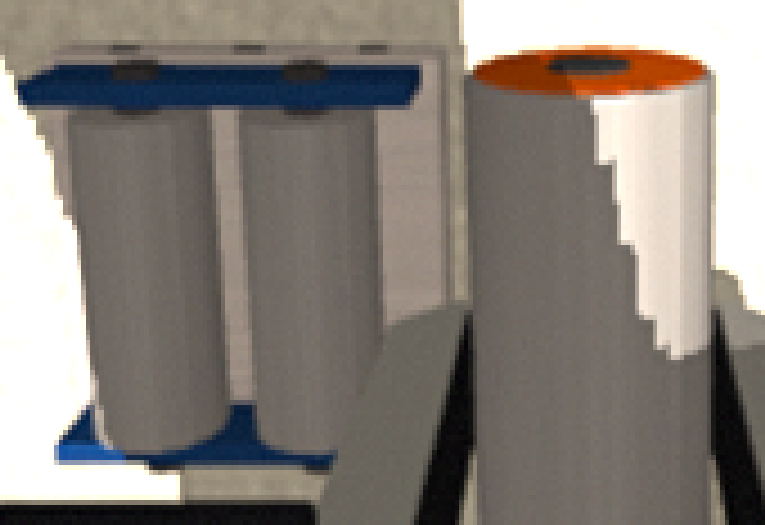

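```bash
python3 - <<'E'
from h import *
from scipy.optimize import brentq
c=np.load("w1.npy",allow_pickle=True).item()
yaw=-.09;ax=np.array([np.cos(yaw),np.sin(yaw)]);pe=np.array([-ax[1],ax[0]])
for u,y,s in((208.8,-.022,-1),(238.5,-.022,1),(245.3,.022,-1),(274.5,.022,1)):
    o,d=ray(c,(u,225));O=np.array([(o[:2]-[.5525,-.0017])@pe,o[2]]);D=np.array([d[:2]@pe,d[2]]);D/=np.linalg.norm(D)
    f=lambda k:(lambda v:(D[0]*v[1]-D[1]*v[0]))(np.array([k+y,.038])-O)
    n=[k for k in np.linspace(-.03,.03,6001) if abs(abs(f(k))-.018)<6e-6];print(u,[round(x*1000,1) for x in n])
E
```

```text
208.8 [np.float64(2.3)]
238.5 [np.float64(0.2)]
245.3 [np.float64(2.2)]
274.5 [np.float64(0.9), np.float64(0.9)]
```

```bash
python3 -c "
from h import *
row([.5545,-.0003,.12],np.pi-.09)"
```

```text
t 3.7 at [0.5286 0.0993 0.1958] row [-3.49, -9.68, 7.58] [-0.0, -0.001, -0.001] n 2.5565949493546767 0.010002833070423843
```

```bash
python3 -m jog '[[-1.5,-4.5,0,0,0,0],[-3.5,-9.0,0,0,0,0],[-3.5,-9.7,3,0,0,0],[-3.5,-9.7,7,0,0,0],[-3.5,-9.7,7.5,0,0,0],[-3.5,-9.7,7.5,0,0,0],[-3.5,-9.7,7.5,0,0,0]]'
python3 -c "
from h import *
row([.5545,-.0003,.0795],np.pi-.09)
ctrl.camera('wrist')
row([.5545,-.0003,.0795],np.pi-.09)"
```

```text
time_s: 4.4
ee_pos: [0.5558, -0.0002, 0.1234]
eef_rot: [3.142, 0.002, 3.052]
force: [0.8, 0.2, -3.1]
grip_width: 0.0352
grip_force: 25.0
t 4.4 at [ 5.558e-01 -2.000e-04  1.234e-01] row [0.14, -0.02, 4.39] [0.0, 0.002, 0.0] n 0.8789248594555129 0.014719664992333367
t 4.45 at [ 5.559e-01 -3.000e-04  1.236e-01] row [0.15, -0.01, 4.41] [0.0, 0.003, 0.0] n 0.8824420403413488 0.018510861584075458
```

```bash
python3 -m jog '[[0.1,0,2,0,0,0],[0.1,0,3.4,0,0,0],[0.1,0,3.8,0,0,0],[0.1,0,4.0,0,0,0],[0.1,0,4.0,0,0,0],[0.1,0,4.0,0,0,0]]'; python3 -m jog '[[0,0,0.2,0,0,0],[0,0,0.3,0,0,0],[0,0,0.3,0,0,0]]'
```

```text
time_s: 5.05
ee_pos: [0.5543, -0.0008, 0.0823]
eef_rot: [3.142, 0.001, 3.051]
force: [-0.5, -0.3, -2.4]
grip_width: 0.0356
grip_force: 25.0
time_s: 5.35
ee_pos: [0.5545, -0.001, 0.0802]
eef_rot: [-3.142, 0.002, 3.051]
force: [-5.4, -0.5, 11.4]
grip_width: 0.0352
grip_force: 25.0
```

Contact is at the expected height, so I'll release, retreat and check.

```bash
python3 -m jog '[[0,0,0,0,0,0],[0,0,0,0,0,0],[0,0,0,0,0,0],[0,0,0,0,0,0],[0,0,0,0,0,0]]' 70; python3 -m jog '[[0,0,-3,0,0,0],[0,0,-8,0,0,0],[0,0,-13,0,0,0],[0,0,-17,0,0,0],[5,10,-17,0,0,0],[5,15,-17,0,0,0],[5,15,-17,0,0,0]]'
python3 - <<'E'
from h import *
row([.4377,-.253,.30],np.pi)
w=ctrl.camera("wrist");np.save("w2.npy",w,allow_pickle=True)
s=ctrl.camera("scene");np.save("s2.npy",s,allow_pickle=True);t=ctrl.camera("top");np.save("t2.npy",t,allow_pickle=True)
f=lambda c,x,y,W,H,k:cv2.resize(c["img"][y:y+H,x:x+W],None,fx=k,fy=k,interpolation=cv2.INTER_CUBIC)
a=np.hstack([f(s,255,170,80,80,4),f(t,295,175,80,80,4)])
cv2.imwrite("pics/c2.png",np.vstack([a,cv2.resize(w["img"],(400,250)).copy() if 0 else np.hstack([cv2.resize(w["img"],(400,250)),np.zeros((250,240,3),np.uint8)])]))
E
```

```text
time_s: 5.85
ee_pos: [0.554, -0.0008, 0.0786]
eef_rot: [3.142, 0.0, 3.051]
force: [-0.2, 0.7, 0.1]
grip_width: 0.0655
grip_force: 0.0
time_s: 6.55
ee_pos: [0.5187, 0.1457, 0.2491]
eef_rot: [3.141, 0.001, 3.05]
force: [0.9, 0.4, 0.1]
grip_width: 0.0658
grip_force: 0.0
t 6.55 at [0.5187 0.1457 0.2491] row [4.4, -40.44, -5.1] [0.0, 0.001, -0.092] n 8.199987111414568 0.6128068153874832
```

View pics/c2.png

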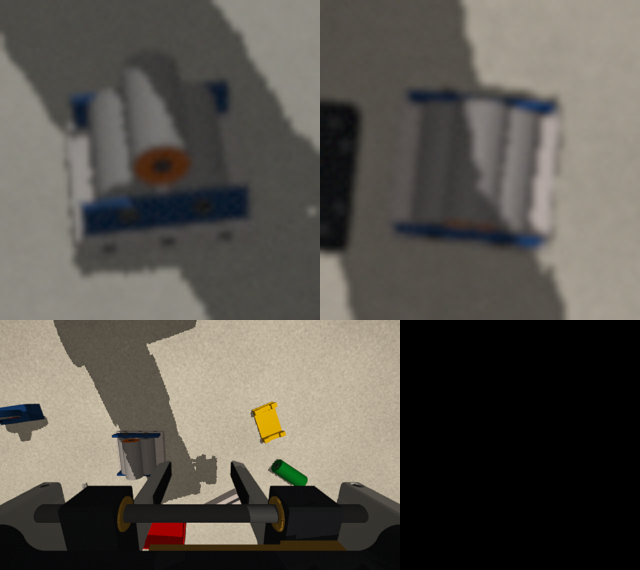

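The roller is saddled between the fixed rollers: its orange disc is at scene (295,211), and the top view shows it centred. Now over to the gauge.

```bash
python3 -m jog '[[0.5,-4.5,-5,0,0,0],[1,-9,-7,0,0,0],[1.5,-14,-7,0,0,-0.09],[2,-19,-7,0,0,-0.09],[3,-24,-7,0,0,-0.09],[3.5,-29,-7,0,0,-0.09],[4,-34,-7,0,0,-0.09],[4.4,-38.5,-7,0,0,-0.09]]'
python3 -m jog '[[0,-2,0,0,0,0],[0,-2,0,0,0,0],[0,-2,0,0,0,0]]'
python3 - <<'E'
from h import *
row([.4377,-.253,.32],np.pi)
c=ctrl.camera("wrist");np.save("w3.npy",c,allow_pickle=True);cv2.imwrite("pics/w3.png",c["img"])
s=np.load("s2.npy",allow_pickle=True).item()
h=cv2.cvtColor(s["img"],cv2.COLOR_BGR2HSV);m=cv2.inRange(h,(3,90,40),(17,255,255));k=m*0;k[190:230,270:320]=m[190:230,270:320]
n,l,st,ce=cv2.connectedComponentsWithStats(k)
for i in range(1,n): print("disc",st[i],plane(s,ce[i],.0665))
E
```

```text
time_s: 7.5
ee_pos: [0.4411, -0.2271, 0.3189]
eef_rot: [-3.141, 0.0, 3.139]
force: [0.3, 0.2, 0.3]
grip_width: 0.0657
grip_force: 0.0
time_s: 7.8
ee_pos: [0.4421, -0.2446, 0.3185]
eef_rot: [3.141, -0.0, 3.139]
force: [-0.1, 0.3, 0.5]
grip_width: 0.0663
grip_force: 0.0
t 7.8 at [ 0.4421 -0.2446  0.3185] row [0.44, -0.84, -0.15] [0.0, -0.0, -0.002] n 0.1920257717864075 0.0169136382894591
disc [289 207  14   9  99] [ 0.59373222 -0.00166726  0.0665    ]
```

View pics/w3.png

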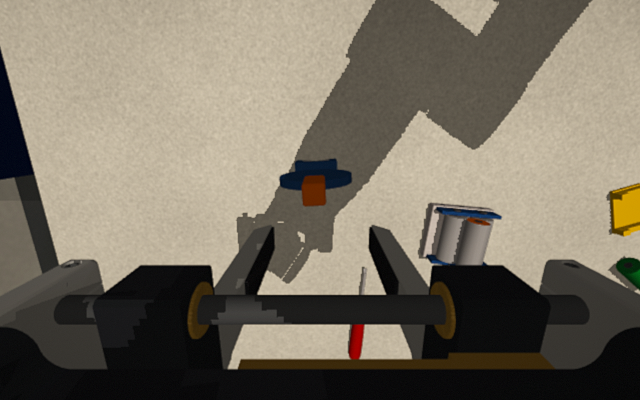

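The gauge is seen from above: handle top around (314,195), dial from column 280 to 351, and the pointer side facing away (+x). Next: handle edges and yaw.

```bash
python3 - <<'E'
from h import *
c=np.load("w3.npy",allow_pickle=True).item()
h=cv2.cvtColor(c["img"],cv2.COLOR_BGR2HSV)
m=cv2.inRange(h,(3,90,15),(17,255,255));
for r in range(172,210,1):
    i=np.where(m[r,290:340])[0]+290
    if len(i):print(r,i.min(),i.max(),int(h[r,i,2].mean()),end=" | ")
b=cv2.inRange(h,(100,90,15),(125,255,255));b[:,:270]=0;b[:,360:]=0;b[230:]=0
print()
for x in range(280,354,4):
    i=np.where(b[:,x])[0]
    if len(i):print(x,i.min(),i.max(),end=" | ")
print()
for P in([.4377,-.253,.188],[.4507,-.253,.188],[.4247,-.253,.188],[.4247,-.24,.188],[.4377,-.253,.138],[.4377,-.253,.034]):print(P,proj(c,P).round(1))
E
```

```text
175 315 322 54 | 176 306 323 79 | 177 305 324 80 | 178 304 324 79 | 179 304 324 79 | 180 303 324 79 | 181 303 324 79 | 182 303 324 80 | 183 302 324 86 | 184 302 324 95 | 185 302 324 98 | 186 301 324 98 | 187 302 324 99 | 188 302 324 99 | 189 302 325 98 | 190 302 325 99 | 191 302 325 99 | 192 302 325 99 | 193 302 325 98 | 194 302 325 98 | 195 302 325 98 | 196 302 325 98 | 197 302 325 98 | 198 302 325 98 | 199 302 325 98 | 200 302 326 97 | 201 302 326 97 | 202 303 325 98 | 203 303 325 98 | 204 303 325 95 | 205 303 323 90 | 206 305 312 89 | 
280 177 180 | 284 175 187 | 288 174 188 | 292 172 188 | 296 161 189 | 300 161 189 | 304 162 175 | 308 162 174 | 312 162 174 | 316 162 174 | 320 161 173 | 324 161 175 | 328 161 188 | 332 159 187 | 336 162 186 | 340 170 186 | 344 171 185 | 348 172 183 | 
[0.4377, -0.253, 0.188] [312.8 193.4]
[0.4507, -0.253, 0.188] [312.9 204.9]
[0.4247, -0.253, 0.188] [312.7 181.7]
[0.4247, -0.24, 0.188] [324.8 181.7]
[0.4377, -0.253, 0.138] [314.  184.2]
[0.4377, -0.253, 0.034] [315.6 171.5]
```

```bash
python3 -c "
from h import *
row([.4394,-.2518,.166],np.pi+.07)"
```

```text
t 7.85 at [ 0.4424 -0.2439  0.3186] row [0.29, -0.79, 15.26] [0.0, -0.0, -0.071] n 3.056757920443041 0.4751275197122712
```

```bash
python3 -m jog '[[0.3,-0.8,3,0,0,-0.07],[0.3,-0.8,7,0,0,-0.07],[0.3,-0.8,11,0,0,-0.07],[0.3,-0.8,14,0,0,-0.07],[0.3,-0.8,15.3,0,0,-0.07],[0.3,-0.8,15.3,0,0,-0.07],[0.3,-0.8,15.3,0,0,-0.07]]'; python3 -m jog '[[0,0,0,0,0,0],[0,0,0,0,0,0],[0,0,0,0,0,0],[0,0,0,0,0,0],[0,0,0,0,0,0],[0,0,0,0,0,0],[0,0,0,0,0,0],[0,0,0,0,0,0]]' 15 45
```

```text
time_s: 8.55
ee_pos: [0.4402, -0.2521, 0.1672]
eef_rot: [-3.14, 0.001, -3.072]
force: [0.7, 0.0, 0.4]
grip_width: 0.0657
grip_force: 0.0
time_s: 9.35
ee_pos: [0.4396, -0.2522, 0.1657]
eef_rot: [-3.141, 0.0, -3.072]
force: [0.2, -0.1, -0.3]
grip_width: 0.0257
grip_force: 44.8
```

```bash
python3 -m jog '[[0,0,-2,0,0,0],[0,0,-6,0,0,0],[0,0,-10,0,0,0],[0,0,-14,0,0,0],[0,0,-14,0,0,0]]'; python3 -c "
from h import *
row([.553,.0005,.305],np.pi-.09)"
```

```text
time_s: 9.85
ee_pos: [0.4405, -0.2526, 0.3105]
eef_rot: [-3.137, 0.006, -3.072]
force: [0.2, -0.4, -3.5]
grip_width: 0.026
grip_force: 44.8
t 9.85 at [ 0.4405 -0.2526  0.3105] row [-12.97, 24.48, 0.51] [-0.004, 0.006, 0.159] n 5.541301601193803 1.063023035698938
```

```bash
python3 -m jog '[[-2,3,0,0,0,0.03],[-4,7.5,0,0,0,0.06],[-6.3,12,0,0,0,0.1],[-8.6,16.5,0,0,0,0.14],[-11,21,0,0,0,0.16],[-12.5,23.5,0,0,0,0.16],[-13,24.5,0,0,0,0.16],[-13,24.5,0,0,0,0.16]]'; python3 -m jog '[[0,0,0,0,0,0],[0,0,0,0,0,0],[0,0,0,0,0,0]]'; python3 - <<'E'
from h import *
row([.553,.0005,.245],np.pi-.09)
for n in("scene","wrist"):
    c=ctrl.camera(n);np.save(n[0]+"4.npy",c,allow_pickle=True)
s=np.load("s4.npy",allow_pickle=True).item()
print([proj(s,p).round(1).tolist() for p in([.553,.0005,.225],[.553,.0005,.0665],[.559,0,.225-.042])])
f=cv2.resize(s["img"][95:235,230:370],(560,560),interpolation=cv2.INTER_CUBIC);cv2.imwrite("pics/s4.png",np.clip(f*1.4,0,255).astype(np.uint8))
E
```

```text
time_s: 10.65
ee_pos: [0.5522, 0.0022, 0.3042]
eef_rot: [-3.142, -0.002, 3.053]
force: [0.4, -0.5, -3.0]
grip_width: 0.0259
grip_force: 45.0
time_s: 10.95
ee_pos: [0.5521, 0.0002, 0.3057]
eef_rot: [-3.141, 0.0, 3.049]
force: [-0.1, 1.1, -3.6]
grip_width: 0.0258
grip_force: 45.0
t 10.95 at [5.521e-01 2.000e-04 3.057e-01] row [-0.09, 0.04, 6.07] [-0.0, 0.0, -0.002] n 1.2149204342079427 0.015285043034759136
[[289.4, 146.2], [292.8, 198.7], [290.7, 163.2]]
```

```bash
python3 -m jog '[[0,0,2,0,0,0],[0,0,4,0,0,0],[0,0,5.5,0,0,0],[0,0,6.2,0,0,0],[0,0,6.4,0,0,0],[0,0,6.4,0,0,0],[0,0,6.4,0,0,0]]'; python3 -m jog '[[0,0,0.3,0,0,0],[0,0,0.5,0,0,0],[0,0,0.7,0,0,0],[0,0,0.7,0,0,0],[0,0,0.7,0,0,0]]'
python3 - <<'E'
from h import *
o=ctrl.get_obs();print(o["ee_pos"],o["force"],o["moment"])
s=ctrl.camera("scene");np.save("s5.npy",s,allow_pickle=True)
h=cv2.cvtColor(s["img"],cv2.COLOR_BGR2HSV)
for nm,lo,hi in(("red",0,4),("red2",172,180),("orange",5,18)):
    m=cv2.inRange(h,(lo,80,40),(hi,255,255));k=m*0;k[90:240,230:370]=m[90:240,230:370]
    n,l,st,ce=cv2.connectedComponentsWithStats(k)
    for i in range(1,n):
        if st[i,4]>3: print(nm,st[i],ce[i].round(1))
f=cv2.resize(s["img"][95:235,230:370],(560,560),interpolation=cv2.INTER_CUBIC);cv2.imwrite("pics/s5.png",np.clip(f*1.4,0,255).astype(np.uint8))
E
```

```text
time_s: 11.75
ee_pos: [0.5526, 0.0013, 0.2425]
eef_rot: [3.142, 0.001, 3.051]
force: [-0.7, 0.1, -3.4]
grip_width: 0.0256
grip_force: 45.0
time_s: 12.25
ee_pos: [0.5527, 0.0006, 0.2359]
eef_rot: [-3.14, 0.002, 3.051]
force: [-1.8, -4.2, 7.1]
grip_width: 0.0257
grip_force: 45.0
[0.55266413 0.00056742 0.23594716] [-1.77955711 -4.21582659  7.09227767] [-1.51262652  0.50361624 -0.04407283]
red [298 182   5   4  11] [299.7 183.5]
red2 [299 185   4   2   4] [300.5 185.5]
orange [284 130  14  28 353] [290.6 143.2]
orange [288 206  15  10 114] [295.1 210.7]
```

```bash
cat >> h.py <<'E'
def dial(s,verbose=True):
    """red mark and pointer angles on the dial, in the gauge frame given by the tool pose"""
    o=ctrl.get_obs();A=Ro.from_euler('xyz',o["eef_rot"]).as_matrix()
    G=np.column_stack([-A[:,0],A[:,1],-A[:,2]]) # gauge axes
    piv=np.array(o["ee_pos"])-.080*G[:,2]+.008*G[:,0]
    g=np.linspace(-.052,.052,209);Y,Z=np.meshgrid(g,g)
    P=piv+Y[...,None]*G[:,1]+Z[...,None]*G[:,2]
    q=(P@np.array(s["R"]).T+np.array(s["t"]))@np.array(s["intrinsics"]).T;q=q[...,:2]/q[...,2:]
    im=cv2.remap(s["img"],q[...,0].astype(np.float32),q[...,1].astype(np.float32),cv2.INTER_CUBIC).astype(float)
    R=np.hypot(Y,Z);th=np.arctan2(Y,-Z)
    red=np.clip(im[...,2]-(im[...,0]+im[...,1])/2-12,0,None)*((R>.034)&(R<.050)&(abs(th)<.8))
    m=((red*Y).sum()/red.sum(),(red*Z).sum()/red.sum())
    print("mark yz mm",np.round(np.array(m)*1000,1),"r",np.hypot(*m)*1000,"angle",np.arctan2(m[0],-m[1]))
    out=[]
    for r in np.arange(.014,.044,.004):
        k=np.arange(-.8,.8,.02);yy=r*np.sin(k);zz=-r*np.cos(k)
        v=cv2.remap(im.mean(2).astype(np.float32),((yy+.052)/.0005).astype(np.float32),((zz+.052)/.0005).astype(np.float32),cv2.INTER_LINEAR).ravel()
        w=np.clip(np.median(v)-v-.3*(np.median(v)-v.min()),0,None);i=v.argmin();w*=(abs(k-k[i])<.4)
        out.append((round(r*1000),round(float((w*k).sum()/w.sum()),3),round(float(np.median(v)-v.min()),1)))
    print("pointer r,angle,contrast",out)
    return im
E
python3 - <<'E'
from h import *
s=np.load("s5.npy",allow_pickle=True).item()
im=dial(s);cv2.imwrite("pics/d5.png",cv2.resize(np.clip(im[::-1]*1.5,0,255).astype(np.uint8),None,fx=2,fy=2))
E
```

```text
mark yz mm [ 18.1 -36.5] r 40.74231040913129 angle 0.4596521706992173
pointer r,angle,contrast [(14, 0.131, 29.9), (18, 0.123, 36.9), (22, 0.141, 51.9), (26, 0.128, 45.8), (30, 0.089, 24.8), (34, 0.456, 27.5), (38, 0.465, 35.7), (42, 0.464, 31.4)]
```

```bash
python3 -m jog '[[0,-0.05,0,0,0,0],[0,-0.1,0,0,0,0],[0,-0.1,0,0,0,0],[0,-0.1,0,0,0,0],[0,-0.1,0,0,0,0],[0,-0.1,0,0,0,0],[0,-0.1,0,0,0,0],[0,-0.1,0,0,0,0]]'
python3 -c "
from h import *
o=ctrl.get_obs();print(o['ee_pos'],o['force'],o['moment']);s=ctrl.camera('scene');dial(s)"
python3 -m jog '[[0,0.85,0.02,0.05,0,0],[0,1.69,0.09,0.1,0,0],[0,2.53,0.19,0.15,0,0],[0,3.37,0.34,0.2,0,0],[0,4.19,0.53,0.25,0,0],[0,5.01,0.76,0.3,0,0],[0,5.01,0.76,0.3,0,0],[0,5.01,0.76,0.3,0,0]]'
```

```text
time_s: 13.1
ee_pos: [0.5526, -0.0001, 0.2356]
eef_rot: [-3.141, 0.002, 3.051]
force: [-1.2, -2.8, 6.7]
grip_width: 0.0256
grip_force: 45.0
[ 5.52567319e-01 -7.57445861e-05  2.35602646e-01] [-1.15346474 -2.80775846  6.6581236 ] [-1.03498328  0.3154944  -0.01510001]
mark yz mm [ 18.2 -36.5] r 40.787737061740536 angle 0.4616021261561621
pointer r,angle,contrast [(14, 0.183, 34.7), (18, 0.181, 37.3), (22, 0.14, 50.6), (26, 0.115, 46.0), (30, 0.084, 27.0), (34, 0.465, 27.9), (38, 0.474, 39.4), (42, 0.482, 33.7)]
time_s: 13.95
ee_pos: [0.5573, 0.0503, 0.2282]
eef_rot: [-2.84, 0.002, 3.052]
force: [0.7, -2.3, 7.5]
grip_width: 0.0255
grip_force: 45.0
```

```bash
python3 -m jog '[[0,0,0,0,0,0],[0,0,0,0,0,0],[0,0,0,0,0,0],[0,0,0,0,0,0],[0,0,0,0,0,0],[0,0,0,0,0,0],[0,0,0,0,0,0],[0,0,0,0,0,0]]' >/dev/null;python3 -m jog '[[0,0,0,0,0,0],[0,0,0,0,0,0],[0,0,0,0,0,0],[0,0,0,0,0,0],[0,0,0,0,0,0],[0,0,0,0,0,0],[0,0,0,0,0,0],[0,0,0,0,0,0]]'
python3 -c "
from h import *
o=ctrl.get_obs();print(o['ee_pos'],o['eef_rot'],o['force'],o['moment'])
for _ in range(2): s=ctrl.camera('scene');im=dial(s)
np.save('s6.npy',s,allow_pickle=True)
cv2.imwrite('pics/d6.png',im)
A=Ro.from_euler('xyz',o['eef_rot']);print('notch',o['ee_pos']+A.apply([0,0,.1695]),A.as_matrix().round(3).tolist())"
```

```text
time_s: 15.55
ee_pos: [0.5572, 0.0501, 0.2282]
eef_rot: [-2.841, 0.002, 3.051]
force: [0.9, -0.7, 8.2]
grip_width: 0.0255
grip_force: 45.0
[0.55722534 0.05006964 0.22820699] [-2.84118075e+00  2.24341481e-03  3.05102195e+00] [ 0.94836342 -0.71155923  8.20388159] [-1.01959112  0.03239064  0.0332112 ]
mark yz mm [ 18.5 -35.9] r 40.374811679987914 angle 0.4770540809017081
pointer r,angle,contrast [(14, 0.459, 36.9), (18, 0.418, 50.8), (22, 0.466, 60.1), (26, 0.441, 52.4), (30, 0.422, 39.3), (34, 0.448, 36.9), (38, 0.456, 41.5), (42, 0.453, 33.7)]
mark yz mm [ 18.6 -36. ] r 40.505637081512724 angle 0.47722151331593127
pointer r,angle,contrast [(14, 0.474, 38.2), (18, 0.434, 50.6), (22, 0.476, 59.8), (26, 0.442, 47.2), (30, 0.421, 35.6), (34, 0.445, 41.3), (38, 0.457, 45.5), (42, 0.461, 35.7)]
notch [5.53050501e-01 8.49962836e-05 6.62985050e-02] [[-0.996, 0.087, -0.025], [0.09, 0.951, -0.295], [-0.002, -0.296, -0.955]][ WARN:0@2.592] global loadsave.cpp:1063 imwrite_ Unsupported depth image for selected encoder is fallbacked to CV_8U.
```

```bash
python3 -m jog '[[0,0.58,0.19,0.035,0,0],[0,1.1,0.37,0.07,0,0],[0,1.1,0.37,0.07,0,0],[0,1.1,0.37,0.07,0,0],[0,1.1,0.37,0.07,0,0],[0,1.1,0.37,0.07,0,0],[0,1.1,0.37,0.07,0,0],[0,1.1,0.37,0.07,0,0]]' >/dev/null
python3 -m jog '[[0,0,0,0,0,0],[0,0,0,0,0,0],[0,0,0,0,0,0],[0,0,0,0,0,0],[0,0,0,0,0,0],[0,0,0,0,0,0],[0,0,0,0,0,0],[0,0,0,0,0,0]]' >/dev/null
python3 -m jog '[[0,0,0,0,0,0],[0,0,0,0,0,0],[0,0,0,0,0,0],[0,0,0,0,0,0],[0,0,0,0,0,0],[0,0,0,0,0,0]]'
python3 - <<'E'
from h import *
ims=[]
for _ in range(3):
    s=ctrl.camera('scene');im=dial(s);ims.append(im)
o=ctrl.get_obs();A=Ro.from_euler('xyz',o['eef_rot']);print('notch',o['ee_pos']+A.apply([0,0,.1695]),o["eef_rot"],o["force"],o["moment"])
im=np.mean(ims,0);np.save("im7.npy",im)
a=cv2.resize(np.clip(im[::-1]*1.6,0,255).astype(np.uint8),(400,400))
b=cv2.resize(np.clip(s["img"][110:240,250:380]*1.5,0,255).astype(np.uint8),(400,400),interpolation=cv2.INTER_CUBIC)
cv2.imwrite("pics/d7.png",np.hstack([a,b]))
E
```

```text
time_s: 17.85
ee_pos: [0.5587, 0.0601, 0.2237]
eef_rot: [-2.772, 0.006, 3.051]
force: [-1.7, 4.9, 22.9]
grip_width: 0.0259
grip_force: 45.0
mark yz mm [ 18.6 -35.2] r 39.824085028032236 angle 0.48535645120498977
pointer r,angle,contrast [(14, 0.509, 47.2), (18, 0.476, 60.4), (22, 0.508, 64.5), (26, 0.512, 47.3), (30, 0.468, 38.4), (34, 0.475, 44.4), (38, 0.479, 44.0), (42, 0.472, 37.2)]
mark yz mm [ 18.6 -35.2] r 39.845875343609144 angle 0.485918959378786
pointer r,angle,contrast [(14, 0.505, 51.4), (18, 0.543, 59.4), (22, 0.516, 67.7), (26, 0.514, 49.9), (30, 0.462, 40.3), (34, 0.477, 42.0), (38, 0.478, 46.0), (42, 0.478, 39.8)]
mark yz mm [ 18.6 -35.1] r 39.77638826834956 angle 0.487993992013373
pointer r,angle,contrast [(14, 0.502, 47.0), (18, 0.497, 62.7), (22, 0.513, 62.5), (26, 0.515, 46.6), (30, 0.472, 42.1), (34, 0.475, 48.6), (38, 0.48, 46.1), (42, 0.475, 36.8)]
notch [ 0.55410072 -0.00094914  0.06559684] [-2.77228884  0.00578753  3.05142276] [-2.1560186   5.00810094 24.76940868] [-1.18554987  0.81836643 -0.29951561]
```

View pics/d7.png

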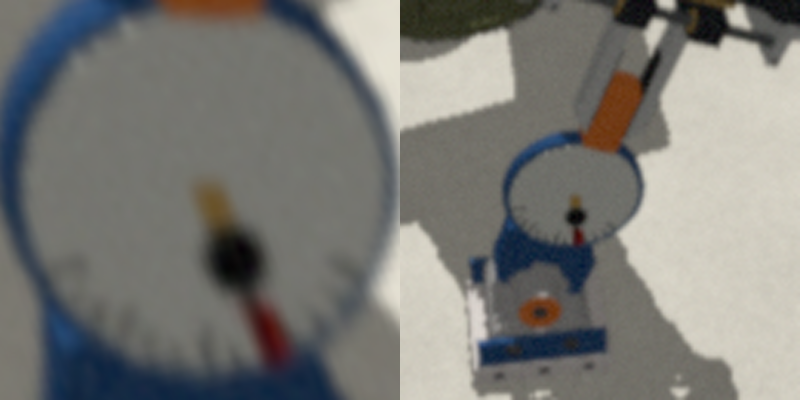

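The dial view shows the bob at (235,257), the red mark centred at about (268,333) and the hub at about (207,185). The pointer sits close to the mark, perhaps slightly short of it. I'll fit the pivot from the bob positions at the three tilts.

```bash
cat > m.py <<'E'
from h import *
def rect(s,p,e):
    A=Ro.from_euler('xyz',e).as_matrix();G=np.column_stack([-A[:,0],A[:,1],-A[:,2]])
    piv=np.array(p)-.080*G[:,2]+.008*G[:,0]
    g=np.linspace(-.052,.052,209);Y,Z=np.meshgrid(g,g);P=piv+Y[...,None]*G[:,1]+Z[...,None]*G[:,2]
    q=(P@np.array(s["R"]).T+np.array(s["t"]))@np.array(s["intrinsics"]).T;q=(q[...,:2]/q[...,2:]).astype(np.float32)
    return cv2.remap(s["img"],q[...,0],q[...,1],cv2.INTER_CUBIC).astype(float),Y*1000,Z*1000
def feats(im,Y,Z):
    R=np.hypot(Y,Z);th=np.arctan2(Y,-Z);g=im.max(2)
    w=np.clip(.5*np.median(g[R<30])-g,0,None)*(R<30)*(abs(th)<.9);bob=np.array([(w*Y).sum(),(w*Z).sum()])/w.sum()
    r=np.clip(im[...,2]-(im[...,0]+im[...,1])/2-15,0,None)*(R>32)*(R<49)*(abs(th)<.8);mk=np.array([(r*Y).sum(),(r*Z).sum()])/r.sum()
    return bob,mk
E
python3 - <<'E'
from m import *
L=lambda n:np.load(n,allow_pickle=True).item()
o=ctrl.get_obs();s7=ctrl.camera("scene");np.save("s7.npy",s7,allow_pickle=True)
D=[(L("s5.npy"),[.55266,.00057,.23595],[-3.14,.002,3.051],-.002),(L("s6.npy"),[.55722,.05007,.22821],[-2.84118,.00224,3.05102],.3004),(s7,o["ee_pos"],o["eef_rot"],.3693)]
A=[];b=[];mk=[]
for s,p,e,a in D:
    f,m=feats(*rect(s,p,e));print(a,f.round(2),m.round(2));mk.append(m)
    A+=[[1,0,np.sin(a)],[0,1,-np.cos(a)]];b+=list(f)
x,res,_,_=np.linalg.lstsq(np.array(A),np.array(b),rcond=None);print("piv,rb",x,"resid",(np.array(A)@x-b).round(2))
for m in mk:
    d=m-x[:2];print("mark r",np.hypot(*d),"angle",np.arctan2(d[0],-d[1]))
E
```

```text
-0.002 [  2.39 -18.53] [ 17.88 -36.13]
0.3004 [  8.35 -17.12] [ 18.42 -35.64]
0.3693 [  9.29 -16.26] [ 18.5  -34.61]
piv,rb [ 2.36689789  1.70461605 19.74867397] resid [-0.06  0.48 -0.14 -0.04  0.2  -0.45]
mark r 40.88900077300309 angle 0.3890922694653996
mark r 40.6519045809033 angle 0.4059578449111852
mark r 39.734553947565374 angle 0.41807684459194006
```

```bash
python3 -m jog '[[0,0.06,-0.14,0,0,0],[0,0.06,-0.27,0,0,0],[0,0.3,-0.27,0.015,0,0],[0,0.57,-0.27,0.03,0,0],[0,0.57,-0.27,0.03,0,0],[0,0.57,-0.27,0.03,0,0],[0,0.57,-0.27,0.03,0,0],[0,0.57,-0.27,0.03,0,0]]' >/dev/null
python3 -m jog '[[0,0,0,0,0,0],[0,0,0,0,0,0],[0,0,0,0,0,0],[0,0,0,0,0,0],[0,0,0,0,0,0],[0,0,0,0,0,0],[0,0,0,0,0,0],[0,0,0,0,0,0]]' >/dev/null
python3 -m jog '[[0,0,0,0,0,0],[0,0,0,0,0,0],[0,0,0,0,0,0],[0,0,0,0,0,0],[0,0,0,0,0,0],[0,0,0,0,0,0]]'
python3 - <<'E'
from m import *
o=ctrl.get_obs();A=Ro.from_euler('xyz',o['eef_rot']);a=np.pi+o["eef_rot"][0];print('notch',o['ee_pos']+A.apply([0,0,.1695]),"tilt",a,o["force"],o["moment"])
s=ctrl.camera("scene");np.save("s8.npy",s,allow_pickle=True)
f,m=feats(*rect(s,o["ee_pos"],o["eef_rot"]));d=m-f;print(f,m,"d",d)
for rm in(40.5,42):
  for rb in(20,21.5):print(rm,rb,"m",np.arcsin((d[0]+rb*np.sin(a))/rm))
# raw neighbourhood of the mark: redness and brightness
u=[proj(s,o["ee_pos"]+A.apply([0,.0,.0]))]
h=s["img"].astype(int);r=h[...,2]-(h[...,0]+h[...,1])//2
ys,xs=np.where(r[150:205,270:340]>25);y0,y1,x0,x1=ys.min()+150,ys.max()+151,xs.min()+270,xs.max()+271
print(y0,y1,x0,x1);print(r[y0-4:y1+2,x0-3:x1+3]);print(h[y0-4:y1+2,x0-3:x1+3].max(2))
E
```

```text
time_s: 20.25
ee_pos: [0.5588, 0.0656, 0.2218]
eef_rot: [-2.74, 0.002, 3.051]
force: [1.9, -1.8, 9.3]
grip_width: 0.0257
grip_force: 45.0
notch [ 5.53161837e-01 -4.07551534e-04  6.58037465e-02] tilt 0.4014573897406808 [ 1.94941446 -1.76098421  9.28544487] [-1.96792734 -0.31146007  0.268283  ]
[  9.69528173 -15.95595209] [ 17.51889117 -35.01832649] d [  7.82360944 -19.06237439]
40.5 20 m 0.39644723452914526
40.5 21.5 m 0.4121892528905465
42 20 m 0.38154276183561103
42 21.5 m 0.3966259869443338
150 189 307 327
[[  4   3   5 ...  48  40  21]
 [  5   5   4 ...  47  31  11]
 [  4   4   5 ...  40  20   5]
 ...
 [  1   3  12 ...   7   8   7]
 [ -6  -2   4 ...   6   7   7]
 [-15 -15 -10 ...   7   7   7]]
[[ 77  75  76 ...  74  70  61]
 [ 76  76  75 ...  73  66  63]
 [ 75  74  77 ...  70  63  64]
 ...
 [ 57  63  62 ... 142 141 140]
 [ 49  51  47 ... 141 142 141]
 [ 46  46  42 ... 137 143 142]]
```

```bash
python3 - <<'E'
import numpy as np
from scipy.optimize import least_squares
a=np.array([-.002,.3004,.3693,.4015]);d=np.array([[15.49,-17.6],[10.07,-18.52],[9.21,-18.35],[7.82,-19.06]])
def f(x,full=True):
    m,rm,rb,de=x;p=np.c_[rm*np.sin(m+de)-rb*np.sin(a+de),-rm*np.cos(m+de)+rb*np.cos(a+de)]
    return np.r_[(p-d).ravel()/.6,(rm-42)/1.,de/.03]
s=least_squares(f,[.39,42,21,0]);print(s.x,(f(s.x)[:8]*.6).round(2),np.sqrt(np.diag(np.linalg.inv(s.jac.T@s.jac))))
E
```

```text
[ 3.99616756e-01  4.13648383e+01  2.06728447e+01 -1.07028346e-03] [ 0.63  0.15 -0.11  0.15 -0.6  -0.49  0.17 -0.03] [0.01635378 0.88229051 0.93068095 0.02848438]
```

Fit: mark 0.400 ± 0.016, tilt 0.4015, so the pointer is on the mark. A slight re-seat will balance the flanks, then a final check.

```bash
python3 -m jog '[[0,-0.05,0.05,0,0,0],[0,-0.1,0.1,0,0,0],[0,-0.1,0.1,0,0,0],[0,-0.1,0.1,0,0,0],[0,-0.1,0.1,0,0,0],[0,-0.1,0.1,0,0,0],[0,-0.1,0.1,0,0,0],[0,-0.1,0.1,0,0,0]]' >/dev/null
python3 -m jog '[[0,0,0,0,0,0],[0,0,0,0,0,0],[0,0,0,0,0,0],[0,0,0,0,0,0],[0,0,0,0,0,0],[0,0,0,0,0,0],[0,0,0,0,0,0],[0,0,0,0,0,0]]'
python3 - <<'E'
from m import *
o=ctrl.get_obs();A=Ro.from_euler('xyz',o['eef_rot']);a=np.pi+o["eef_rot"][0];F=np.array(o["force"])+[0,0,3.4];print('notch',o['ee_pos']+A.apply([0,0,.1695]),"tilt",a,"F tool",A.inv().apply(F),o["moment"])
s=ctrl.camera("scene");f,m=feats(*rect(s,o["ee_pos"],o["eef_rot"]));d=m-f;print("d",d,"m",np.arcsin((d[0]+20.7*np.sin(a))/41.4))
h=cv2.cvtColor(s["img"],cv2.COLOR_BGR2HSV);k=cv2.inRange(h,(3,90,40),(17,255,255));k[:,:275]=0;k[:,320:]=0;k[:196]=0;k[232:]=0
n,l,st,ce=cv2.connectedComponentsWithStats(k);print([(st[i].tolist(),plane(s,ce[i],.0665).round(4)) for i in range(1,n) if st[i,4]>9])
E
```

```text
time_s: 21.9
ee_pos: [0.5588, 0.065, 0.2218]
eef_rot: [-2.742, 0.003, 3.051]
force: [0.8, 2.4, 14.1]
grip_width: 0.0256
grip_force: 45.0
notch [ 0.55337484 -0.00081606  0.06571009] tilt 0.40003412311842945 F tool [ -0.65590239  -4.49000448 -17.06569413] [-1.16083502 -0.08596444  0.02958805]
d [  7.44843188 -19.06356253] m 0.3840070628882028
[([288, 207, 15, 9, 105], array([ 0.5935, -0.0021,  0.0665]))]
```

```bash
python3 -c "
from station import ctrl
print(ctrl.hand_in())"
```

```text
the job is handed in; nothing more can be done
None
```

I handed the job in at about 22 s: the roller is saddled and released, and the gauge is still held notch-down on it, tilted 0.40 rad against a red mark I measured at 0.40 ± 0.02 rad; no verdict came back.

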